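# Slide the serving board out from under the stacked tins

## Robot

A 6-joint arm with a two-finger parallel gripper is mounted at the origin on a cart in front of the work surface, level with it; the furniture and walls round the work are solid. World frame = base frame: x ahead of the robot, y to its left, z up, the work surface at z = 0. Lengths are in mm, angles in rad, forces in N, time in s.
With the tool pointing down it reaches from about 350 to 975 mm from the base axis. Payload 7.1 kg.
Tool frame: the origin (TCP) lies on the centre line of the jaws, within the pads' length; the fingertips stand 17 mm ahead of it and the grasp point (between the pads) lies 2 mm behind it (tip_extent is the distance from the TCP to the fingertips, in mm); z points along the fingers, y is the line along which they close (so a half turn about z gives the same grasp; the last joint's range is limited). The gripper opens to 88 mm and grips with 3 to 60 N. Pads are 20 mm wide; open, the fingers measure 115 mm over their backs; the gripper's body (75 mm by 178 mm) begins 61 mm behind the grasp point.
Start: joints at [1.306, 0.423, 1.63, -0, 1.089, -0.019], TCP at [152.051, 606.206, 239.675] pointing down, gripper open.
Joint ranges: [-3, 3], [-0.9, 2.11], [0.09, 2.58], [-1.31, 4.45], [0.11, 2.69], [-2.54, 2.54]. Speed limits (rad/s): [2.39, 2.39, 3.01, 3.14, 3.14, 3.14].

## Interface

Orientations are given as a rotation vector (axis times angle).
In Python, from workcell import get_obs, get_image, camera_model, close_job, look_for, outline_of, pinpoint, tip_extent gives the robot as it stands.
- The arm moves only by the shell command python3 -m jog 'ROWS'. ROWS is text: rows parted by semicolons, each of 7 numbers parted by spaces: the shift along the tool's x, y, z as a fraction of full scale, then the turn, a rotation vector about the tool's x, y, z as a fraction of full scale, then the closure, from -1 (fully open) to 1 (shut). A call has 1 to 8 rows; each row is the pose to reach, as a shift and turn from the pose commanded when the call began, along the tool's axes at that moment; what a row does not reach only later rows make up. Full scale, the value 1, is 0.2 m for a shift and 30 degrees for a turn. A row lasts 1/10 s, in which the tool goes at most 50 mm and 8.59 degrees, less where a joint would pass 70% of its speed; a pose out of reach is approached as far as the arm can. A call with a number of a shift or a turn outside -1 to 1 is refused whole. A call with a gripper value outside its range is refused whole. The fingers move at their own pace and stop on an object; the grip force is fixed at half the most. Time passes only in rows, so rows that repeat a pose let the fingers close. It gives the time, the measured TCP pose, the force, the opening and the grip force at its end, in the units of the state.
- get_obs(): the state, without advancing time (a new reading comes with each control period).
- get_image(name): name is "scene" or "top" or "wrist"; returns the picture (400x640x3 uint8, red, green, blue); there is no depth.
- camera_model(name): a dict with "fx", "fy", "cx", "cy" (pixels), "dist_coeffs" ([k1, k2, p1, p2, k3] as OpenCV has them; the pictures are not rectified), "origin" and "orientation" of the camera in the world; the wrist camera has in their place "tool_from_camera" (4x4, takes a point from camera to tool coordinates, whose origin is the TCP and whose axes are the flange's). Camera axes: x right, y down, z forward; pixel columns grow to the right and rows downward; lengths in mm; the calibration is good to about 2 mm. A picture is of the moment at which its call begins: read the wrist's pose just before it. camera_model takes no time and is no camera call.
- close_job(): hands the job in; it is judged then, once.
Trained networks look in the newest picture that a camera, given by its name, has taken for a name from the list of things; names that differ only in an ending like _2 or _b are one class to them, and where a whole thing is asked for, a point or a joint stands for the part that bears it (a point fixed in the world has none). Each returns a list of dicts, best first, with "confidence" (0 to 1); they miss things now and then, are a little off and sometimes report something else, mostly with a low value. They report only what shows in the picture. A call takes as long as a camera call.
- look_for(target, camera): "xyz" ([x, y, z] in mm, in the coordinates of the camera as it stood for that picture, good to about 4 mm: the middle of the surface that is visible of it).
- outline_of(target, camera): "mask" (400x640 bool, what is visible of it).
- pinpoint(target, camera): "xyz" ([x, y, z] in mm, in the coordinates of the camera as it stood for that picture, good to about 4 mm: a listed point, or the origin of a listed thing).
The state is a dict: "t": time; "qpos": joint angles; "qvel": joint speeds; "joint_torque": joint torques, N m; "ee_pos": TCP position; "orientation": TCP orientation; "ft_force": force on the tool from outside, world axes, zero at the start; "moment": the same for the moment, N m; "width": finger opening in mm; "grasp_force": force on a finger pad.
Only numpy, scipy, OpenCV 4.12 (cv2) and the standard library are available. Lean on these libraries where they do the work, as an engineer would, in place of code of your own. Each camera call takes 0.05 s, during which the arm holds its last target. There are 200 camera calls.

## Task

Get the small serving board out from under the two stacked tins and lay it flat on the thick chopping board, with its square blade in the middle of that board. The tins must stay stacked as they are, never lifted or taken apart, and must end standing on the bare stone slab within 4 cm of where they stand now. Leave the lime and the garlic alone, and let go of everything.

Things in the scene. Friction and masses are not known exactly. Their poses are not given: they have to be found in the camera images.
- serving_board: small dark wooden serving board, loose, 0.2 kg, 8 mm thick, 188 mm long, flat under the tins. Origin: centre of the underside of its square blade (90 x 90 mm); z up. Its handle runs along the board's -x axis (roughly to the robot's right) from x = -45 to -143 mm, 28 mm wide up to -111, then a 34 mm wide end with a hanging hole. Pinch across the handle at x = -95 mm.
- wide_tin: short wide tin can, 76 mm diameter, 58 mm high, 0.17 to 0.29 kg, loose, on the blade near its middle. Origin: centre of its underside; z up; yaw arbitrary. It rides along when the board is pulled slowly. Pushed slowly and low down (some 2 N) it slides over the board, which stays or shifts little, and steps down off the blade's far edge to the slab.
- tall_tin: narrower tin can, 57 mm diameter, 72 mm high, 0.1 to 0.16 kg, loose, standing on top of the wide tin. Origin: centre of its underside; z up. A gripper held straight down beside the stack strikes this tin with its body before its fingertips reach the wide tin: lean the tool about 40 degrees, fingertips leading.
- chopping_board: thick light wooden chopping board, 110 x 160 x 16 mm, fixed on the slab, in front and to the right of the stack, with a finger slot through its near (-x) edge. Origin: centre of its underside; x across its 110 mm width (away from the robot), y along its 160 mm length, z up. Its top is at z = 36 mm.
- lime: green lime, 60 x 48 x 48 mm, loose bystander on the slab. Origin: centre of its underside.
- slab: pale stone pastry slab, 330 x 460 x 14 mm, fixed level on the worktop; everything of this task stands on it. Origin: under its centre at z = 0, x along its 330 mm side; its top is at z = 20 mm. A wall shelf overhangs behind and to the left (x over 0.45 m, y over 0.15 m, from 0.45 m up): keep the wrist out of there.
- garlic: garlic bulb, 48 x 50 x 51 mm, loose bystander on the slab. Origin: centre of its underside.

How it is judged (in metres and radians):
On the way:
1. the stacked tins stand on the bare slab, off the serving board (height (world z) of wide_tin below 0.023 m and angle between each of wide_tin, tall_tin's own z axis and vertical below 0.05 rad and horizontal distance between tall_tin and wide_tin below 0.025 m and height (world z) of tall_tin above 0.074 m), for 0.2 s.
At the end, for the whole second after the job is handed in: The wide tin stands upright on the bare slab within 45 mm of its starting place, the tall tin still upright on it (axes within 25 mm); the serving board lies flat on the chopping board, the centre of its blade within 25 mm of the chopping board's centre; all at rest (all of step 1 and distance of wide_tin from where it was at the start of the episode below 0.045 m and height (world z) of serving_board between 0.033 and 0.04 m and angle between serving_board's own z axis and vertical below 0.05 rad and horizontal distance between serving_board and chopping_board below 0.025 m and linear speed of each of wide_tin, tall_tin, serving_board below 0.02 m/s); the robot touches nothing.
It fails at once if the wide tin is lifted more than about 15 mm (height (world z) of wide_tin above 0.044 m).
It fails at once if the tall tin is lifted off, slid off or tipped off the wide tin (height (world z) of tall_tin above 0.105 m or horizontal distance between tall_tin and wide_tin above 0.035 m or angle between tall_tin's own z axis and vertical above 0.5 rad).
It fails at once if the lime or the garlic is moved more than 20 mm (distance of any of lime, garlic from where it was at the start of the episode above 0.02 m).
It also fails if it takes over 72 s, if anything falls off the work surface, if the arm or the gripper's body presses on something with over 40 N, if the wrist force passes 120 N, or if a joint passes its speed limit or range.

## Working session

There is one attempt and no reset: what is moved stays moved. The work goes in short steps, Python scripts to look and compute and a shell command to move; the robot and the scene stay as the last step left them, time stands still between calls to the robot, and variables do not carry over. Pictures are saved under pics/ and viewed, at most 12 in all, crops included, and the job is handed in when it is done.

```bash
ls; mkdir -p pics; cat > h.py <<'E'
import numpy as np, cv2
from scipy.spatial.transform import Rotation as R
from workcell import *
def T_cam(n,obs=None):
    c=camera_model(n); T=np.eye(4)
    if n=="wrist":
        o=obs or get_obs(); T[:3,:3]=R.from_rotvec(o["orientation"]).as_matrix(); T[:3,3]=o["ee_pos"]
        return T@np.array(c["tool_from_camera"])
    q=np.array(c["orientation"],float)
    T[:3,:3]=q if q.shape==(3,3) else R.from_rotvec(q).as_matrix(); T[:3,3]=c["origin"]; return T
def w(T,p): return T[:3,:3]@np.array(p)+T[:3,3]
def ray(n,T,uv,z):
    c=camera_model(n); K=np.array([[c["fx"],0,c["cx"]],[0,c["fy"],c["cy"]],[0,0,1]])
    u=cv2.undistortPoints(np.array(uv,float).reshape(-1,1,2),K,np.array(c["dist_coeffs"])).reshape(-1,2)
    d=np.c_[u,np.ones(len(u))]@T[:3,:3].T
    return T[:3,3]+d*((z-T[2,3])/d[:,2])[:,None]
E
python3 - <<'E'
from h import *
o=get_obs(); print(o)
for n in ("top","scene"):
    im=get_image(n); cv2.imwrite(f"pics/{n}0.png",im[:,:,::-1]); T=T_cam(n); print(n,camera_model(n))
    for t in ["serving_board","wide_tin","tall_tin","chopping_board","lime","garlic","slab"]:
        for f in (pinpoint,):
            print(t,[(np.round(w(T,d["xyz"])),round(d["confidence"],2)) for d in f(t,n)[:2]])
E
```

```text
pics
{'t': 0.0, 'qpos': array([ 1.30601677e+00,  4.23843857e-01,  1.63069653e+00,  4.01580168e-05,
        1.08862461e+00, -1.89557288e-02]), 'qvel': array([-0.0011639 ,  0.00024917,  0.00111238,  0.00081744, -0.00025014,
       -0.00016719]), 'joint_torque': array([-2.90247037e-03, -5.44613600e+01, -2.73660654e+01,  6.42358046e-02,
        2.29083037e-02, -1.31697775e-04]), 'ee_pos': array([151.89276077, 605.70062393, 238.89724489]), 'orientation': array([-3.85165029e-01, -3.11763185e+00,  2.43691755e-03]), 'ft_force': array([ 0.3427903 ,  0.01575575, -0.37001028]), 'moment': array([-0.00414601, -0.03038759,  0.00865857]), 'grasp_force': 0.0, 'width': 87.92340747799632}
top {'fx': 469.62046029948704, 'fy': 469.62046029948704, 'cx': 310.918549439111, 'cy': 189.65746599740623, 'dist_coeffs': array([-0.05095653,  0.        ,  0.        ,  0.        ,  0.        ]), 'origin': array([ 417.14567053, -156.48033189,  921.11750992]), 'orientation': array([-2.13531042,  2.16924171, -0.17847497])}
serving_board [(array([ 519., -280.,   21.]), 0.23)]
wide_tin [(array([659., -64.,  29.]), 0.56)]
[... 212 characters left out ...]
5.]), 0.71)]
slab [(array([ 560., -178.,    1.]), 0.95)]
scene {'fx': 386.26119773754164, 'fy': 386.26119773754164, 'cx': 314.9109232090865, 'cy': 195.47905613577416, 'dist_coeffs': array([-0.0447283,  0.       ,  0.       ,  0.       ,  0.       ]), 'origin': array([ -30.45864272, -489.5724062 ,  572.42455712]), 'orientation': array([-1.98495227,  1.1011801 , -0.57254608])}
serving_board [(array([654., -60.,  21.]), 0.68)]
wide_tin [(array([661., -65.,  30.]), 0.65)]
tall_tin [(array([660., -63.,  86.]), 0.78)]
chopping_board [(array([ 515., -283.,   18.]), 0.67)]
lime []
garlic [(array([508., -21.,  12.]), 0.75), (array([661., -60.,  86.]), 0.59)]
slab [(array([ 558., -167.,   -2.]), 0.7)]
```

View pics/top0.png

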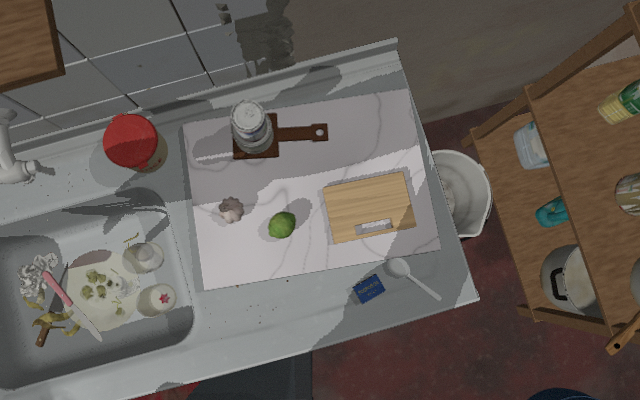

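View pics/scene0.png

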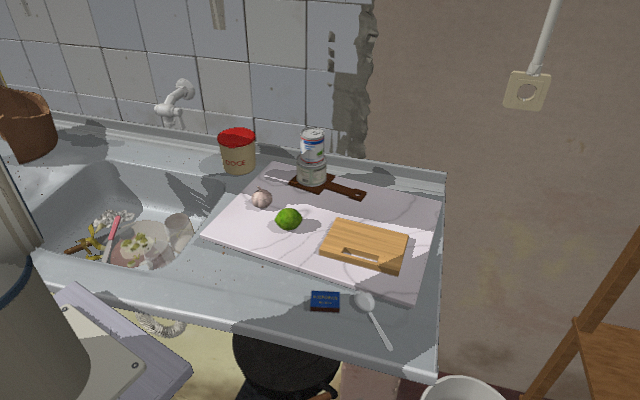

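Top view: the stack is at about (252,125), with the blade spanning (235..278,113..158) and the handle reaching (327,132). The chopping board is at (369,207), the lime at (282,225) and the garlic at (231,210). Serving board at 0.23 in the top view was a false hit; the scene view agrees with the picture. Next I measure the outlines.

```bash
python3 - <<'E'
from h import *
get_image("top"); T=T_cam("top")
def best(t,near):
    r=outline_of(t,"top")
    return [(d["mask"],d["confidence"],np.argwhere(d["mask"]).mean(0)[::-1].round(),d["mask"].sum()) for d in r]
for t,z in (("serving_board",28),("chopping_board",36),("lime",40),("garlic",40),("slab",20),("wide_tin",86)):
    for m,c,mean,n in best(t,0)[:2]:
        cs,_=cv2.findContours(m.astype(np.uint8),cv2.RETR_EXTERNAL,cv2.CHAIN_APPROX_NONE)
        k=max(cs,key=cv2.contourArea).reshape(-1,2)
        P=ray("top",T,k,z)[:,:2]; r=cv2.minAreaRect(P.astype(np.float32))
        print(t,round(c,2),mean,n,np.round(r[0]),np.round(r[1]),round(r[2],1),P.min(0).round(),P.max(0).round())
        if t=="serving_board" and mean[0]<320 and mean[1]<170:
            h=k[(k[:,0]>284)&(k[:,0]<312)]; H=ray("top",T,h,28)[:,:2]
            H0=H.mean(0); u=np.linalg.svd(H-H0)[2][0]; print("handle",H0,u,np.degrees(np.arctan2(u[1],u[0])), "tip",((P-H0)@u).min(),((P-H0)@u).max(), "width",np.ptp((H-H0)@[-u[1],u[0]]))
            for q in P[::6]: print(q.round(),end=" ")
            print()
E
python3 -c "
import cv2
im=cv2.imread('pics/top0.png')[80:180,180:350];cv2.imwrite('pics/c.png',cv2.resize(im,None,fx=4.5,fy=4.5,interpolation=cv2.INTER_CUBIC))"
```

```text
serving_board 0.93 [286. 138.] 1326 [ 660. -114.] [ 86. 186.] 2.8 [ 613. -207.] [702. -23.]
handle [ 663.11134434 -149.72396629] [ 0.39166612 -0.92010741] -66.94179017660394 tip -134.07978829734864 57.69149400251359 width 44.57253473831477
[702. -95.] [690. -97.] [678. -99.] [ 666. -101.] [ 654. -101.] [642. -95.] [630. -85.] [622. -73.] [620. -62.] [622. -50.] [630. -38.] [642. -31.] [651. -23.] [639. -23.] [627. -23.] [615. -25.] [614. -37.] [616. -48.] [616. -60.] [618. -71.] [618. -83.] [618. -95.] [ 617. -106.] [ 629. -110.] [ 641. -108.] [ 649. -120.] [ 649. -132.] [ 649. -144.] [ 649. -155.] [ 649. -167.] [ 646. -179.] [ 648. -191.] [ 648. -202.] [ 660. -207.] [ 672. -207.] [ 683. -201.] [ 683. -189.] [ 681. -177.] [ 679. -166.] [ 679. -154.] [ 675. -142.] [ 675. -130.] [ 676. -118.] [ 678. -107.] [ 690. -105.] [ 702. -103.] 
chopping_board 0.73 [368. 205.] 4454 [ 515. -282.] [110. 162.] 10.6 [ 449. -371.] [ 583. -196.]
lime 0.76 [281. 225.] 595 [ 483. -116.] [49. 51.] 89.1 [ 458. -140.] [509. -91.]
garlic 0.71 [231. 210.] 489 [513. -21.] [47. 43.] 0.2 [489. -43.] [537.   1.]
garlic 0.37 [305. 190.] 31152 [ 557. -170.] [327. 452.] 8.7 [ 366. -413.] [747.  75.]
slab 0.59 [305. 190.] 30378 [ 561. -170.] [331. 462.] 8.6 [ 365. -420.] [752.  80.]
wide_tin 0.87 [254. 140.] 557 [641. -67.] [61. 73.] 13.0 [ 611. -103.] [678. -27.]
```

View pics/c.png

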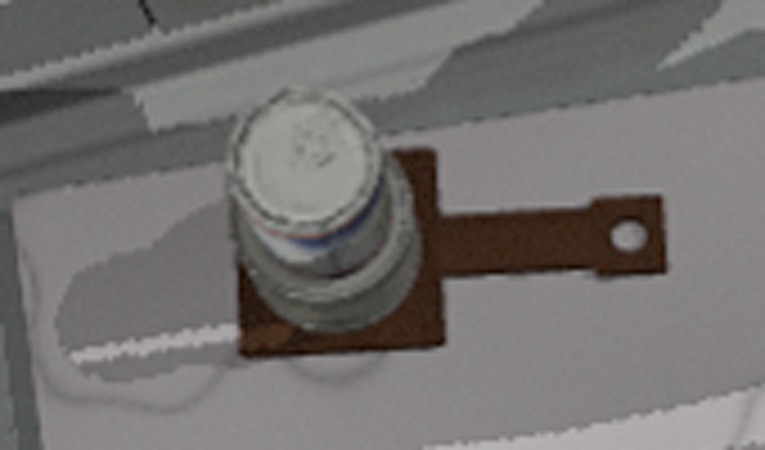

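The white streak beside the blade is just light. The board handle runs along about (0.04,-1), with the blade centre near (659.5,-64) and the pinch point near (663,-159). Next I move there.

```bash
cat >> h.py <<'E'
def down(yaw,lean=0):
    # tool y = (cos yaw, sin yaw); lean: tips lead towards board +x (~+y world)
    y=np.array([np.cos(yaw),np.sin(yaw),0]); f=np.array([-np.sin(yaw),np.cos(yaw),0])
    z=np.array([0,0,-1.])*np.cos(lean)+f*np.sin(lean)
    return R.from_matrix(np.c_[np.cross(y,z),y,z])
def plan(pos,Rt,maxs=0.2):
    o=get_obs(); R0=R.from_rotvec(o["orientation"]); d=R0.inv().apply(np.array(pos)-o["ee_pos"])/200
    r=(R0.inv()*Rt).as_rotvec()/np.radians(30)
    print("shift",d.round(4),"turn",r.round(4),"mm left",np.linalg.norm(d)*200,"pos",o["ee_pos"].round(1),"F",np.round(o["ft_force"],1),"t",o["t"])
E
python3 -c "
from h import *
plan((663,-159,160),down(.04))"
```

```text
shift [-3.4088 -3.0896  0.3983] turn [ 1.0000e-04 -0.0000e+00  2.4543e+00] mm left 923.574614224594 pos [152.  606.2 239.7] F [-0.5  0.2 -0.1] t 1.15
```

```bash
S="-0.98 -0.88 0 0 0 0.7 -1"; python3 -m jog '-0.98 -0.88 0 0 0 0.7 -1; -0.98 -0.88 0 0 0 0.7 -1; -0.98 -0.88 0 0 0 0.7 -1; -0.98 -0.88 0 0 0 0.7 -1; -0.98 -0.88 0 0 0 0.7 -1; -0.98 -0.88 0 0 0 0.7 -1; -0.98 -0.88 0 0 0 0.7 -1'; python3 -c "
from h import *
plan((663,-159,160),down(.04))"
```

```text
t: 1.85
ee_pos: [300.3, 386.7, 240.0]
orientation: [0.952, 2.994, 0.001]
ft_force: [-0.2, -0.0, 0.0]
width: 87.9
grasp_force: 0.0
shift [-3.0562 -1.1803  0.3992] turn [ 7.0000e-04 -4.0000e-04  1.7479e+00] mm left 660.0915521583181 pos [300.3 386.7 240. ] F [-0.2 -0.   0. ] t 1.85
```

```bash
python3 -m jog '-1 -0.39 0 0 0 0.6 -1; -1 -0.39 0 0 0 0.6 -1; -1 -0.39 0 0 0 0.6 -1; -1 -0.39 0 0 0 0.6 -1; -1 -0.39 0 0 0 0.6 -1; -1 -0.39 0 0 0 0.6 -1'; python3 -c "
from h import *
plan((663,-159,160),down(.04))"
```

```text
t: 2.45
ee_pos: [419.4, 209.0, 239.8]
orientation: [1.407, 2.809, 0.001]
ft_force: [0.2, -0.2, -0.1]
width: 88.1
grasp_force: 0.0
shift [-2.2031 -0.1269  0.3989] turn [ 1.6000e-03 -6.0000e-04  1.1499e+00] mm left 448.50048252027915 pos [419.4 209.  239.8] F [ 0.2 -0.2 -0.1] t 2.45
```

```bash
python3 -m jog '-1 -0.1 0 0 0 0.5 -1; -1 -0.1 0 0 0 0.5 -1; -1 -0.1 0 0 0 0.5 -1; -1 -0.1 0 0 0 0.5 -1; -1 -0.1 0 0 0 0.5 -1; -1 -0.1 0 0 0 0.5 -1'; python3 -c "
from h import *
plan((663,-159,160),down(.04))"
```

```text
t: 3.05
ee_pos: [522.7, 38.2, 239.4]
orientation: [-1.759, -2.602, -0.0]
ft_force: [-0.7, 0.3, -0.2]
width: 87.8
grasp_force: 0.0
shift [-1.1768  0.2836  0.3959] turn [-0.0007 -0.0014  0.653 ] mm left 254.7130711669439 pos [522.7  38.2 239.4] F [-0.7  0.3 -0.2] t 3.05
```

```bash
python3 -m jog '-1 0.2 0 0 0 0.65 -1; -1 0.2 0 0 0 0.65 -1; -1 0.2 0 0 0 0.65 -1; -1 0.2 0 0 0 0.65 -1; -1 0.2 0 0 0 0.65 -1; -1 0.2 0 0 0 0.65 -1;-1 0.2 0 0 0 0.65 -1'; python3 -c "
from h import *
o=get_obs(); im=get_image('wrist'); cv2.imwrite('pics/w1.png',im[:,:,::-1]); T=T_cam('wrist',o)
for t,z in (('serving_board',28),):
  for d in outline_of(t,'wrist')[:1]:
    cs,_=cv2.findContours(d['mask'].astype(np.uint8),cv2.RETR_EXTERNAL,cv2.CHAIN_APPROX_NONE)
    k=max(cs,key=cv2.contourArea).reshape(-1,2); P=ray('wrist',T,k,z)[:,:2]; r=cv2.minAreaRect(P.astype(np.float32)); print(d['confidence'],r,P.min(0),P.max(0))
    s=P[(P[:,1]<-135)&(P[:,1]>-165)]
    for a in (s[s[:,0]<663],s[s[:,0]>=663]): print(len(a),np.polyfit(a[:,1]+150,a[:,0],1))
plan((663,-159,160),down(.04))"
```

```text
t: 3.75
ee_pos: [633.4, -130.7, 239.3]
orientation: [-2.17, -2.269, 0.001]
ft_force: [-1.0, -0.1, 0.2]
width: 87.6
grasp_force: 0.0
0.65 ((664.7658081054688, -160.24313354492188), (34.468997955322266, 97.7848129272461), 3.1779627799987793) [ 648.38146712 -209.72185336] [ 683.06945494 -112.05038575]
28 [-5.77966199e-02  6.50096772e+02]
28 [-6.88115330e-02  6.76747925e+02]
shift [-0.1463  0.142   0.3982] turn [-0.0015 -0.0009  0.0089] mm left 89.47470091495987 pos [ 633.4 -131.1  239.7] F [-0.2  0.7  0.2] t 3.85
```

View pics/w1.png

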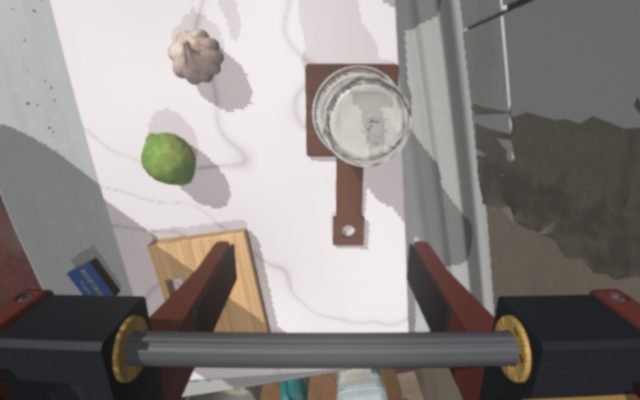

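```bash
python3 -c "
from h import *
plan((664.2,-161.5,39),down(.055))"; python3 -m jog '-0.158 0.146 0.2 0 0 0.037 -1; -0.158 0.146 0.4 0 0 0.037 -1; -0.158 0.146 0.6 0 0 0.037 -1; -0.158 0.146 0.8 0 0 0.037 -1; -0.158 0.146 0.8 0 0 0.037 -1';python3 -c "
from h import *
plan((664.2,-161.5,39),down(.055))"
```

```text
shift [-0.1594  0.1479  1.0032] turn [-0.0015 -0.001  -0.0198] mm left 205.2953369459436 pos [ 633.4 -131.1  239.7] F [-0.2  0.7  0.2] t 3.85
t: 4.35
ee_pos: [660.2, -161.3, 74.2]
orientation: [-2.188, -2.241, 0.008]
ft_force: [-0.6, -0.0, 0.7]
width: 87.8
grasp_force: 0.0
shift [-0.0019  0.0218  0.1759] turn [-0.0194 -0.0062 -0.0589] mm left 35.44753382101381 pos [ 660.2 -161.3   74.2] F [-0.6 -0.   0.7] t 4.35
```

```bash
python3 -m jog '0 0.02 0 0 0 -0.055 -1; 0 0.02 0.08 0 0 -0.055 -1; 0 0.02 0.13 0 0 -0.055 -1;0 0.02 0.15 0 0 -0.055 -1; 0 0.02 0.15 0 0 -0.055 -1';python3 -c "
from h import *
plan((664.2,-161.5,39),down(.055))"
```

```text
t: 4.85
ee_pos: [668.2, -163.7, 49.4]
orientation: [-2.163, -2.278, 0.001]
ft_force: [0.0, -0.4, 0.4]
width: 87.9
grasp_force: 0.0
shift [ 0.0119 -0.0196  0.0519] turn [-0.0013 -0.0004 -0.0066] mm left 11.348949713147993 pos [ 668.2 -163.7   49.4] F [ 0.  -0.4  0.4] t 4.85
```

```bash
python3 -m jog '0.012 -0.02 0.02 0 0 -0.006 -1; 0.012 -0.02 0.04 0 0 -0.006 -1; 0.012 -0.02 0.05 0 0 -0.006 -1;0.012 -0.02 0.05 0 0 -0.006 -1;0.012 -0.02 0.05 0 0 -0.006 -1';python3 -c "
from h import *
plan((664.2,-161.5,39),down(.055))"
```

```text
t: 5.35
ee_pos: [664.5, -161.6, 39.7]
orientation: [2.16, 2.281, 0.0]
ft_force: [-0.2, 0.3, -0.5]
width: 87.9
grasp_force: 0.0
shift [ 0.0006 -0.0016  0.0034] turn [ 0.0001  0.     -0.0006] mm left 0.7668346803748051 pos [ 664.5 -161.6   39.7] F [-0.2  0.3 -0.5] t 5.35
```

```bash
python3 -m jog '0 0 0 0 0 0 0;0 0 0 0 0 0 0.3;0 0 0 0 0 0 0.6;0 0 0 0 0 0 1;0 0 0 0 0 0 1;0 0 0 0 0 0 1;0 0 0 0 0 0 1;0 0 0 0 0 0 1';python3 -c "
from h import *
plan((664.2,-161.5,39),down(.055))"
```

```text
t: 6.15
ee_pos: [664.3, -161.6, 39.7]
orientation: [-2.16, -2.281, 0.0]
ft_force: [1.1, 0.2, 0.2]
width: 27.5
grasp_force: 30.3
shift [ 0.0005 -0.0007  0.0033] turn [-0.0005 -0.     -0.0005] mm left 0.6908663627192737 pos [ 664.3 -161.6   39.7] F [1.1 0.2 0.2] t 6.15
```

```bash
python3 -m jog '-0.003 0 0 0 0 0 1;-0.01 0 0 0 0 0 1;-0.02 0 0 0 0 0 1;-0.03 0 0 0 0 0 1;-0.04 0 0 0 0 0 1;-0.05 0 0 0 0 0 1;-0.06 0 0 0 0 0 1;-0.07 0 0 0 0 0 1'
python3 -c "
from h import *
get_image('top'); T=T_cam('top')
for t in ('tall_tin','wide_tin'): print([(w(T,d['xyz']).round(),d['confidence']) for d in pinpoint(t,'top')])
plan((664.2,-161.5,39),down(.055))"
```

```text
t: 6.95
ee_pos: [665.2, -175.8, 39.7]
orientation: [-2.16, -2.281, 0.0]
ft_force: [0.2, 4.5, 1.2]
width: 27.6
grasp_force: 30.0
[(array([ 514., -280.,   19.]), 0.25)]
[]
shift [ 0.073  -0.0012  0.0033] turn [ 0.0002  0.001  -0.0006] mm left 14.613045915477551 pos [ 665.2 -176.1   39.7] F [-0.2  2.   0. ] t 7.1
```

```bash
python3 -m jog '-0.003 0 0 0 0 0 1;-0.01 0 0 0 0 0 1;-0.02 0 0 0 0 0 1;-0.03 0 0 0 0 0 1;-0.045 0 0 0 0 0 1;-0.06 0 0 0 0 0 1;-0.075 0 0 0 0 0 1;-0.09 0 0 0 0 0 1'
python3 -c "
from h import *
o=get_obs()
for n in ('scene','wrist'):
  im=get_image(n); cv2.imwrite('pics/p_%s.png'%n,im[:,:,::-1]); T=T_cam(n,o)
  for t in ('tall_tin','wide_tin','serving_board'): print(n,t,[(w(T,d['xyz']).round(),d['confidence']) for d in pinpoint(t,n)][:2])
plan((664.2,-161.5,39),down(.055))"
```

```text
t: 7.9
ee_pos: [666.2, -193.9, 39.7]
orientation: [2.16, 2.281, 0.0]
ft_force: [0.0, 4.2, 0.9]
width: 27.3
grasp_force: 30.0
scene tall_tin [(array([659., -93.,  83.]), 0.62)]
scene wide_tin [(array([663., -94.,  30.]), 0.88), (array([ 560., -167.,   -3.]), 0.69)]
scene serving_board [(array([657., -95.,  20.]), 0.81)]
wrist tall_tin [(array([ 660., -101.,   89.]), 0.8)]
wrist wide_tin []
wrist serving_board []
shift [ 0.1638 -0.0015  0.0032] turn [ 0.0006  0.0017 -0.0004] mm left 32.764437390337456 pos [ 666.3 -194.2   39.7] F [ 0.9 -2.4 -0.9] t 8.3
```

View pics/p_wrist.png

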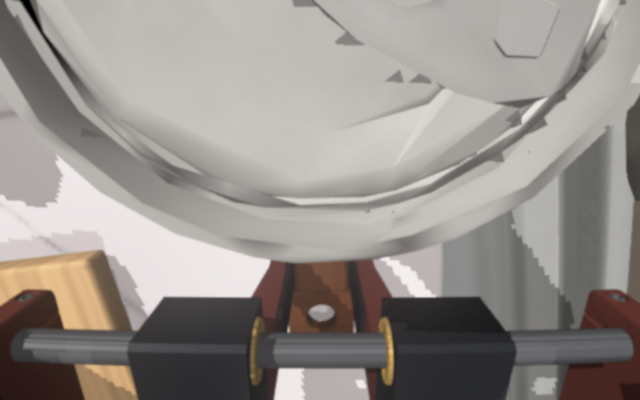

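The tins ride along, the stack having shifted about 32 mm with the board. I keep pulling.

```bash
python3 -m jog '-0.003 0 0 0 0 0 1;-0.01 0 0 0 0 0 1;-0.02 0 0 0 0 0 1;-0.035 0 0 0 0 0 1;-0.05 0 0 0 0 0 1;-0.065 0 0 0 0 0 1;-0.08 0 0 0 0 0 1;-0.095 0 0 0 0 0 1'; python3 -m jog '-0.015 0 0 0 0 0 1;-0.03 0 0 0 0 0 1;-0.045 0 0 0 0 0 1;-0.06 0 0 0 0 0 1;-0.075 0 0 0 0 0 1;-0.09 0 0 0 0 0 1;-0.1 0 0 0 0 0 1;-0.105 0 0 0 0 0 1'
python3 -c "
from h import *
o=get_obs()
for n in ('scene','wrist'):
  im=get_image(n); T=T_cam(n,o)
  for t in ('tall_tin','wide_tin','serving_board'): print(n,t,[(w(T,d['xyz']).round(),d['confidence']) for d in pinpoint(t,n)][:2])
plan((664.2,-161.5,39),down(.055))"
```

```text
t: 9.1
ee_pos: [667.2, -212.8, 39.7]
orientation: [-2.16, -2.281, 0.0]
ft_force: [1.0, 2.6, 0.6]
width: 27.4
grasp_force: 30.0
t: 9.9
ee_pos: [668.4, -233.7, 39.7]
orientation: [2.16, 2.281, 0.0]
ft_force: [-0.4, 3.5, 1.0]
width: 27.5
grasp_force: 30.0
scene tall_tin [(array([ 661., -135.,   84.]), 0.81)]
scene wide_tin [(array([ 664., -138.,   31.]), 0.78)]
scene serving_board [(array([ 659., -134.,   18.]), 0.83), (array([ 515., -285.,   18.]), 0.27)]
wrist tall_tin [(array([ 663., -137.,   89.]), 0.77)]
wrist wide_tin []
wrist serving_board []
shift [ 0.362  -0.0013  0.0032] turn [ 0.0002  0.0009 -0.0003] mm left 72.39389532418564 pos [ 668.4 -233.8   39.7] F [-0.2  0.3 -0.7] t 10.3
```

```bash
python3 -m jog '0 0 0 0 0 0 0.4;0 0 0 0 0 0 0.2;0 0 0 0 0 0 0;0 0 0 0 0 0 0;0 0 0 0 0 0 0;0 0 -0.05 0 0 0 0;0 0 -0.15 0 0 0 0;0 0 -0.3 0 0 0 0'; python3 -m jog '0 0 -0.2 0 0 0 0;-0.1 0 -0.4 0 0 0 0;-0.3 0 -0.5 0 0 0 0;-0.5 0 -0.6 0 0 0 0;-0.6 0 -0.6 0 0 0 0;-0.6 0 -0.6 0 0 0 0'
python3 -c "
from h import *
print(camera_model('wrist')['tool_from_camera'])
o=get_obs()
for n in ('scene','wrist','top'):
  im=get_image(n); T=T_cam(n,o); cv2.imwrite('pics/q_%s.png'%n,im[:,:,::-1])
  for t in ('tall_tin','wide_tin','serving_board'): print(n,t,[(w(T,d['xyz']).round(),d['confidence']) for d in pinpoint(t,n)][:2])
Rt=down(.055,np.radians(40)); tip=np.array([670,-225,39]); print('tcp',tip-17*Rt.as_matrix()[:,2])
plan(tip-17*Rt.as_matrix()[:,2]+[0,0,60],Rt)"
```

```text
t: 11.1
ee_pos: [667.7, -233.2, 100.2]
orientation: [-2.158, -2.28, 0.001]
ft_force: [-0.7, -0.8, 0.4]
width: 43.9
grasp_force: 0.0
t: 11.7
ee_pos: [674.7, -355.9, 220.8]
orientation: [2.162, 2.276, 0.001]
ft_force: [-0.6, 0.6, -0.7]
width: 43.7
grasp_force: 0.0
[[ 1.08624166e-03 -9.55043769e-01 -2.96462847e-01  8.10780104e+01]
 [ 9.99999410e-01  1.03862759e-03  3.18104644e-04  6.38079515e-01]
 [ 4.11063489e-06 -2.96463017e-01  9.55044334e-01 -1.45138542e+02]
 [ 0.00000000e+00  0.00000000e+00  0.00000000e+00  1.00000000e+00]]
scene tall_tin [(array([ 663., -133.,   87.]), 0.76)]
scene wide_tin [(array([ 666., -138.,   30.]), 0.88), (array([ 661., -129.,   18.]), 0.31)]
scene serving_board [(array([ 656., -134.,   18.]), 0.84)]
wrist tall_tin []
wrist wide_tin []
wrist serving_board []
top tall_tin [(array([ 666., -137.,   84.]), 0.85)]
top wide_tin [(array([ 483., -120.,   21.]), 0.19)]
top serving_board [(array([ 665., -141.,   87.]), 0.73), (array([ 662., -135.,   18.]), 0.62)]
tcp [ 670.60070345 -235.91086585   52.02275553]
shift [0.5852 0.0099 0.538 ] turn [-3.0000e-04  1.3332e+00  3.0000e-04] mm left 158.99283776576104 pos [ 675.1 -352.9  219.6] F [ 0.  -0.6 -0.4] t 12.3
```

View pics/q_wrist.png

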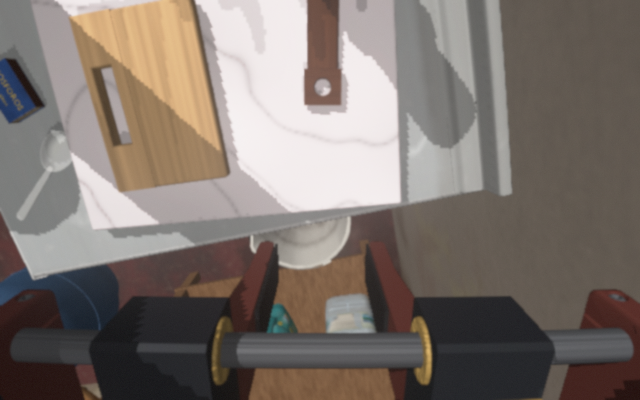

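The handle is clear at column 322, and the tins stand on the blade at about (664,-137). Now I lean the tool 40°.

```bash
python3 -m jog '0.05 0 0 0 0.25 0 0;0.1 0 0 0 0.5 0 0;0.15 0 0 0 0.75 0 0;0.2 0 0 0 1 0 0;0.2 0 0 0 1 0 0;0.2 0 0 0 1 0 0'
python3 -c "
from h import *
Rt=down(.055,np.radians(40)); tip=np.array([669,-225,39])
plan(tip-17*Rt.as_matrix()[:,2]+[0,0,60],Rt)"
```

```text
t: 12.9
ee_pos: [672.6, -314.0, 218.8]
orientation: [-1.871, -1.974, -0.498]
ft_force: [0.0, 0.8, 0.2]
width: 43.9
grasp_force: 0.0
shift [0.073  0.0068 0.6574] turn [-0.0004  0.3383 -0.0027] mm left 132.30236441961287 pos [ 672.6 -314.   218.8] F [0.  0.8 0.2] t 12.9
```

```bash
python3 -m jog '0.02 0.003 0.15 0 0.2 0 0;0.04 0.007 0.3 0 0.34 0 0;0.073 0.007 0.5 0 0.338 0 0;0.073 0.007 0.657 0 0.338 0 0;0.073 0.007 0.657 0 0.338 0 0;0.073 0.007 0.657 0 0.338 0 0'
python3 -c "
from h import *
Rt=down(.055,np.radians(40)); tip=np.array([669,-225,39])
plan(tip-17*Rt.as_matrix()[:,2],Rt)"
```

```text
t: 13.5
ee_pos: [670.5, -234.7, 114.3]
orientation: [-1.758, -1.861, -0.641]
ft_force: [0.3, 0.0, -0.1]
width: 43.8
grasp_force: 0.0
shift [-0.2047 -0.0051  0.2347] turn [-0.0007 -0.0008  0.0027] mm left 62.29891924996179 pos [ 670.5 -234.7  114.3] F [ 0.3  0.  -0.1] t 13.5
```

```bash
python3 -m jog '-0.05 -0.003 0.06 0 0 0 0;-0.12 -0.005 0.13 0 0 0 0;-0.17 -0.005 0.19 0 0 0 0;-0.2 -0.005 0.23 0 0 0 0;-0.204 -0.005 0.234 0 0 0 0;-0.204 -0.005 0.234 0 0 0 0;-0.204 -0.005 0.234 0 0 0 0'
python3 -c "
from h import *
Rt=down(.055,np.radians(40)); M=Rt.as_matrix()
tip=np.array([669,-225,39])
plan(tip-17*M[:,2],Rt)
print('push unit per mm',Rt.inv().apply([-.055,1,0])/200)"
```

```text
t: 14.2
ee_pos: [669.3, -236.4, 51.6]
orientation: [-1.759, -1.859, -0.643]
ft_force: [-0.4, 0.3, -0.5]
width: 44.1
grasp_force: 0.0
shift [ 0.0031  0.0015 -0.0002] turn [ 0.0016 -0.0039  0.0004] mm left 0.6838131213351284 pos [ 669.3 -236.4   51.6] F [-0.4  0.3 -0.5] t 14.2
push unit per mm [3.83601105e-03 2.77207795e-07 3.21879545e-03]
```

```bash
python3 -m jog '0.02 0 0.0168 0 0 0 0;0.05 0 0.042 0 0 0 0;0.08 0 0.0671 0 0 0 0;0.11 0 0.0923 0 0 0 0;0.134 0 0.1124 0 0 0 0;0.134 0 0.1124 0 0 0 0'; python3 -m jog '0.012 0 0.01 0 0 0 0;0.023 0 0.0193 0 0 0 0;0.035 0 0.0293 0 0 0 0;0.046 0 0.0386 0 0 0 0;0.057 0 0.0478 0 0 0 0;0.069 0 0.0579 0 0 0 0;0.08 0 0.0671 0 0 0 0;0.092 0 0.0772 0 0 0 0'
python3 -c "
from h import *
o=get_obs()
for n in ('scene',):
  im=get_image(n); T=T_cam(n,o); cv2.imwrite('pics/r_%s.png'%n,cv2.resize(im[90:290,200:460,::-1],None,fx=3,fy=3))
  for t in ('tall_tin','wide_tin','serving_board'): print(n,t,[(w(T,d['xyz']).round(),d['confidence']) for d in pinpoint(t,n)][:2])
plan((669,-236,52),down(.055,np.radians(40)))"
```

```text
t: 14.8
ee_pos: [666.9, -199.9, 51.3]
orientation: [-1.758, -1.858, -0.642]
ft_force: [-0.3, -0.2, -0.6]
width: 44.0
grasp_force: 0.0
t: 15.6
ee_pos: [665.8, -177.4, 51.2]
orientation: [-1.76, -1.858, -0.643]
ft_force: [0.0, -2.0, -0.4]
width: 43.8
grasp_force: 0.9
scene tall_tin [(array([ 662., -126.,   85.]), 0.61)]
scene wide_tin [(array([ 666., -133.,   29.]), 0.89), (array([ 560., -168.,   -5.]), 0.39)]
scene serving_board [(array([ 655., -134.,   17.]), 0.85)]
shift [-0.2234  0.0003 -0.1931] turn [ 0.0001 -0.0051 -0.0004] mm left 59.054404895946334 pos [ 665.7 -177.    51.3] F [-0.3 -0.8 -0.4] t 15.8
```

View pics/r_scene.png

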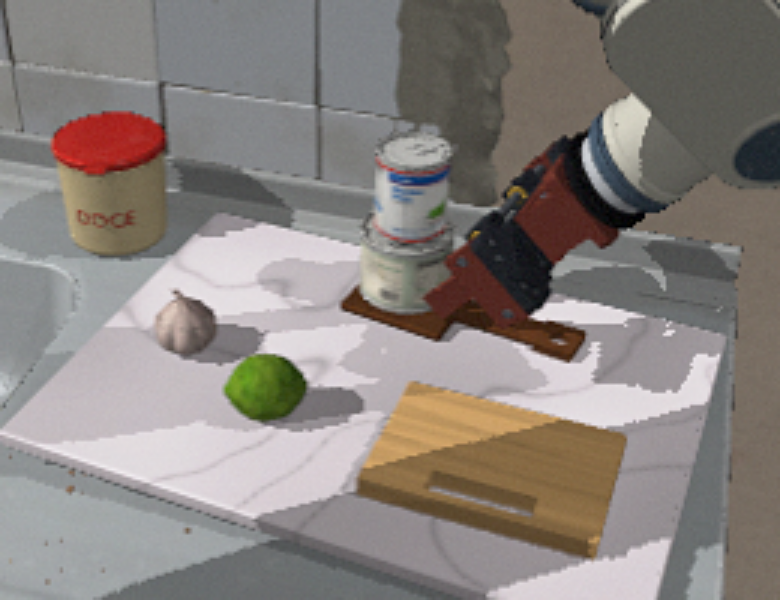

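The fingers cradle the wide tin and push with about 2 N, and the stack is upright. I continue slowly.

```bash
for i in 1; do python3 -m jog '0.01 0 0.0084 0 0 0 0;0.02 0 0.0168 0 0 0 0;0.03 0 0.0252 0 0 0 0;0.04 0 0.0336 0 0 0 0;0.05 0 0.042 0 0 0 0;0.06 0 0.0503 0 0 0 0;0.07 0 0.0587 0 0 0 0;0.08 0 0.0671 0 0 0 0'; done;  python3 -m jog '0.01 0 0.0084 0 0 0 0;0.02 0 0.0168 0 0 0 0;0.03 0 0.0252 0 0 0 0;0.04 0 0.0336 0 0 0 0;0.05 0 0.042 0 0 0 0;0.06 0 0.0503 0 0 0 0;0.07 0 0.0587 0 0 0 0;0.075 0 0.0629 0 0 0 0'
python3 -c "
from h import *
o=get_obs()
for n in ('scene',):
  im=get_image(n); T=T_cam(n,o); cv2.imwrite('pics/s_%s.png'%n,cv2.resize(im[110:220,240:380,::-1],None,fx=5,fy=5))
  for t in ('tall_tin','wide_tin','serving_board'): print(n,t,[(w(T,d['xyz']).round(),d['confidence']) for d in pinpoint(t,n)][:2])
plan((669,-236,52),down(.055,np.radians(40)))"
```

```text
t: 16.6
ee_pos: [664.6, -156.1, 51.3]
orientation: [-1.759, -1.858, -0.643]
ft_force: [0.1, -2.7, -0.1]
width: 43.9
grasp_force: 0.9
t: 17.4
ee_pos: [663.7, -136.6, 51.7]
orientation: [-1.759, -1.858, -0.643]
ft_force: [-0.3, -3.8, 2.5]
width: 43.7
grasp_force: 1.8
scene tall_tin [(array([658., -87.,  85.]), 0.67)]
scene wide_tin [(array([663., -92.,  31.]), 0.58)]
scene serving_board [(array([ 661., -135.,   16.]), 0.63)]
shift [-3.784e-01 -1.000e-04 -3.225e-01] turn [ 0.0006 -0.0049 -0.0002] mm left 99.44250223768786 pos [ 663.6 -136.7   51.5] F [-0.3 -1.2  1.5] t 17.6
```

View pics/s_scene.png

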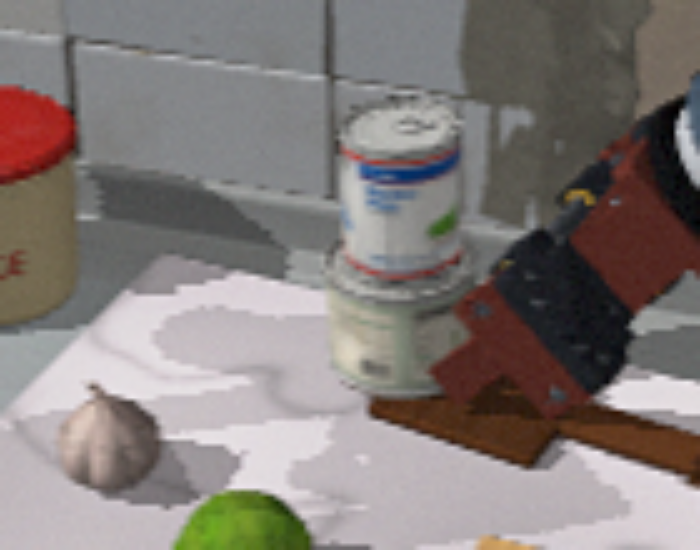

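The stack is half over the blade's edge, the board has not moved and the tall tin is in place. I go on at the same pace.

```bash
python3 -m jog '0.007 0 0.0059 0 0 0 0;0.014 0 0.0117 0 0 0 0;0.021 0 0.0176 0 0 0 0;0.028 0 0.0235 0 0 0 0;0.036 0 0.0302 0 0 0 0;0.044 0 0.0369 0 0 0 0;0.052 0 0.0436 0 0 0 0;0.06 0 0.0503 0 0 0 0'
python3 -c "
from h import *
o=get_obs()
for n in ('scene',):
  im=get_image(n); T=T_cam(n,o)
  for t in ('tall_tin','wide_tin','serving_board'): print(n,t,[(w(T,d['xyz']).round(),d['confidence']) for d in pinpoint(t,n)][:2])
plan((669,-236,52),down(.055,np.radians(40)))"
```

```text
t: 18.4
ee_pos: [662.3, -120.8, 51.0]
orientation: [-1.758, -1.858, -0.642]
ft_force: [-0.1, -1.4, -0.4]
width: 44.3
grasp_force: 0.9
scene tall_tin [(array([659., -65.,  81.]), 0.9)]
scene wide_tin [(array([659., -77.,  25.]), 0.75)]
scene serving_board [(array([ 660., -135.,   17.]), 0.65)]
shift [-0.4387  0.0006 -0.374 ] turn [-0.0005 -0.0056 -0.0003] mm left 115.29580488506855 pos [ 662.5 -120.9   51.4] F [ 0.1 -1.6 -0.4] t 18.6
```

```bash
python3 -m jog '0.01 0 0.0084 0 0 0 0;0.02 0 0.0168 0 0 0 0;0.03 0 0.0252 0 0 0 0;0.04 0 0.0336 0 0 0 0;0.05 0 0.042 0 0 0 0;0.06 0 0.0503 0 0 0 0;0.07 0 0.0587 0 0 0 0;0.075 0 0.0629 0 0 0 0'
python3 -c "
from h import *
o=get_obs()
for n in ('scene',):
  im=get_image(n); T=T_cam(n,o)
  for t in ('tall_tin','wide_tin','serving_board'): print(n,t,[(w(T,d['xyz']).round(),d['confidence']) for d in pinpoint(t,n)][:2])
plan((669,-236,52),down(.055,np.radians(40)))"
```

```text
t: 19.4
ee_pos: [661.5, -101.3, 51.5]
orientation: [-1.759, -1.858, -0.642]
ft_force: [0.2, -1.3, -1.5]
width: 43.7
grasp_force: 0.8
scene tall_tin [(array([657., -48.,  83.]), 0.96)]
scene wide_tin [(array([662., -56.,  24.]), 0.55)]
scene serving_board []
shift [-5.135e-01  2.000e-04 -4.362e-01] turn [ 0.     -0.0053 -0.0002] mm left 134.75383794612446 pos [ 661.6 -101.5   51.6] F [-0.9 -1.2 -0.5] t 19.6
```

```bash
python3 -m jog '0.01 0 0.0084 0 0 0 0;0.02 0 0.0168 0 0 0 0;0.03 0 0.0252 0 0 0 0;0.035 0 0.0294 0 0 0 0;0.035 0 0.0294 0 0 0 0'
python3 -c "
from h import *
o=get_obs()
for n in ('scene','top'):
  im=get_image(n); T=T_cam(n,o); cv2.imwrite('pics/t_%s.png'%n,cv2.resize(im[110:220,240:380,::-1],None,fx=5,fy=5))
  for t in ('tall_tin','wide_tin','serving_board'): print(n,t,[(w(T,d['xyz']).round(),d['confidence']) for d in pinpoint(t,n)][:2])
plan((669,-236,52),down(.055,np.radians(40)))"
```

```text
t: 20.1
ee_pos: [661.1, -92.2, 51.6]
orientation: [-1.759, -1.858, -0.643]
ft_force: [0.0, -1.2, 0.0]
width: 44.1
grasp_force: 0.9
scene tall_tin [(array([657., -43.,  74.]), 0.66)]
scene wide_tin [(array([659., -47.,  22.]), 0.72)]
scene serving_board [(array([ 660., -133.,   16.]), 0.88), (array([659., -46.,  20.]), 0.31)]
top tall_tin [(array([661., -48.,  76.]), 0.91)]
top wide_tin []
top serving_board [(array([ 663., -133.,   18.]), 0.78)]
shift [-5.479e-01  4.000e-04 -4.656e-01] turn [ 0.0002 -0.0051 -0.0005] mm left 143.80377064672308 pos [661.  -92.4  51.5] F [0.2 0.5 0.4] t 20.5
```

View pics/t_scene.png

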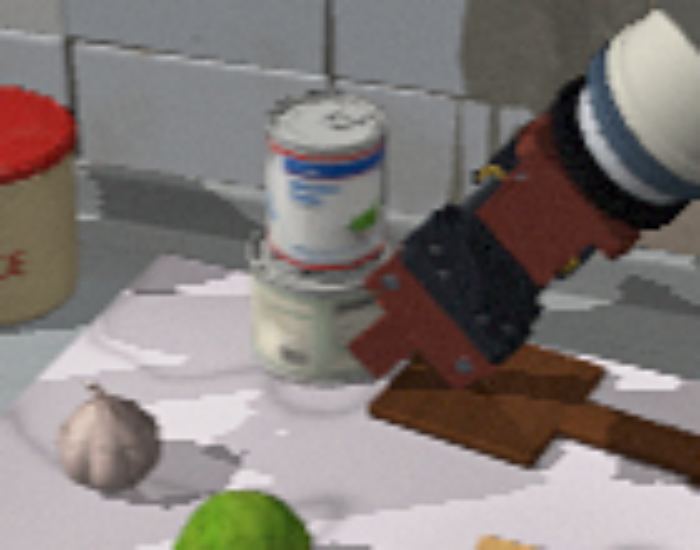

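The stack stands on the bare slab, left of the blade with a clear gap, at about (659,-46), which is 18 mm from its start. I back off and re-measure the board.

```bash
python3 -m jog '-0.03 0 -0.0252 0 0 0 0;-0.08 0 -0.0671 0 0 0 0;-0.15 0 -0.1259 0 0 0 0;-0.23 0 -0.25 0 0 0 0;-0.3 0 -0.45 0 0 0 0;-0.3 0 -0.7 0 0 0 0;-0.3 0 -0.9 0 0 0 0;-0.3 0 -0.9 0 0 0 0' ; python3 -c "
from h import *
plan((672,-260,160),down(.055))"
```

```text
t: 21.3
ee_pos: [671.9, -261.0, 155.5]
orientation: [-1.767, -1.864, -0.648]
ft_force: [0.1, 0.6, 0.8]
width: 43.6
grasp_force: 0.0
shift [ 0.018   0.0008 -0.014 ] turn [ 0.0179 -1.3259 -0.0036] mm left 4.574882637317534 pos [ 671.9 -261.   155.5] F [0.1 0.6 0.8] t 21.3
```

```bash
python3 -m jog '0 0 0 0 -0.25 0 -0.5;0 0 0 0 -0.5 0 -1;0 0 0 0 -0.75 0 -1;0 0 0 0 -1 0 -1;0 0 0 0 -1 0 -1;0 0 0 0 -1 0 -1' ; python3 -m jog '0 0 -0.1 0 -0.2 0 -1;0 0 -0.2 0 -0.326 0 -1;0 0 -0.2 0 -0.326 0 -1;0 0 -0.2 0 -0.326 0 -1;0 0 -0.2 0 -0.326 0 -1'; python3 -c "
from h import *
o=get_obs()
for n in ('wrist','top'):
  im=get_image(n); T=T_cam(n,o); cv2.imwrite('pics/u_%s.png'%n,im[:,:,::-1])
  for d in outline_of('serving_board',n)[:1]:
    cs,_=cv2.findContours(d['mask'].astype(np.uint8),cv2.RETR_EXTERNAL,cv2.CHAIN_APPROX_NONE)
    k=max(cs,key=cv2.contourArea).reshape(-1,2); P=ray(n,T,k,28)[:,:2]; print(n,d['confidence'],cv2.minAreaRect(P.astype(np.float32)),P.min(0),P.max(0))
    s=P[(P[:,1]<-205)&(P[:,1]>-235)]
    for a in (s[s[:,0]<667],s[s[:,0]>=667]): print(len(a),np.polyfit(a[:,1]+220,a[:,0],1) if len(a)>3 else '')
  print([(w(T,d['xyz']).round(),d['confidence']) for d in pinpoint('chopping_board',n)][:1],[(w(T,d['xyz']).round(),d['confidence']) for d in pinpoint('serving_board',n)][:1])
  for d in outline_of('chopping_board',n)[:1]:
    cs,_=cv2.findContours(d['mask'].astype(np.uint8),cv2.RETR_EXTERNAL,cv2.CHAIN_APPROX_NONE)
    k=max(cs,key=cv2.contourArea).reshape(-1,2); P=ray(n,T,k,36)[:,:2]; print(n,d['confidence'],cv2.minAreaRect(P.astype(np.float32)))
plan((672,-260,160),down(.055))"
```

```text
t: 21.9
ee_pos: [669.7, -253.7, 150.2]
orientation: [-2.065, -2.183, -0.185]
ft_force: [0.3, 0.2, -0.7]
width: 86.5
grasp_force: 0.0
t: 22.4
ee_pos: [669.4, -261.9, 187.9]
orientation: [-2.156, -2.274, -0.007]
ft_force: [-0.6, 0.3, -0.5]
width: 87.9
grasp_force: 0.0
wrist 0.71 ((667.0518798828125, -194.36932373046875), (89.85733032226562, 172.19155883789062), 3.1627891063690186) [ 617.99089668 -281.2141956 ] [ 710.4519232  -106.06376045]
35 [-4.34626863e-02  6.55059664e+02]
35 [-7.91042122e-02  6.82026279e+02]
[(array([ 517., -282.,   20.]), 0.63)] [(array([ 662., -136.,   17.]), 0.7)]
wrist 0.7 ((517.6187133789062, -282.70050048828125), (117.01056671142578, 160.67999267578125), 10.90908432006836)
[] []
shift [0.0042 0.0088 0.1486] turn [-0.0002 -0.0122 -0.0003] mm left 29.792525540883542 pos [ 670.3 -261.1  189.7] F [-0.2  0.7  0.4] t 22.9
```

View pics/u_wrist.png

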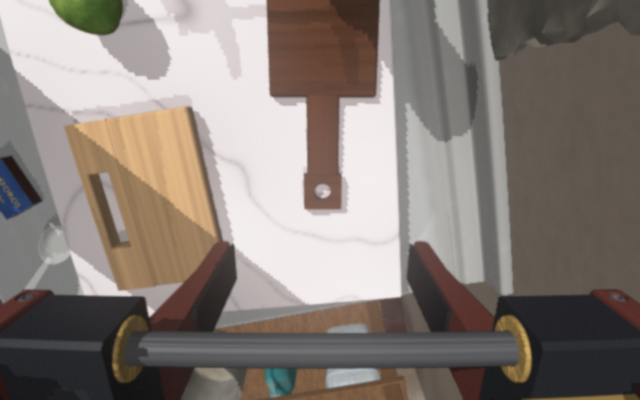

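The board has not moved: the handle tip is at y≈-281 and the pinch point at (669,-233). Grasping.

```bash
python3 -c "
from h import *
plan((669,-233,39.5),down(.055))"; python3 -m jog '0.03 0 0.15 0 -0.012 0 -1;0.08 0 0.3 0 -0.012 0 -1;0.14 0 0.45 0 -0.012 0 -1;0.14 0 0.6 0 -0.012 0 -1;0.14 0 0.68 0 -0.012 0 -1;0.14 0 0.68 0 -0.012 0 -1;0.14 0 0.68 0 -0.012 0 -1'; python3 -c "
from h import *
plan((669,-233,39.5),down(.055))"
```

```text
shift [0.136  0.0012 0.752 ] turn [-0.0002 -0.0122 -0.0003] mm left 152.84046584314146 pos [ 670.3 -261.1  189.7] F [-0.2  0.7  0.4] t 22.9
t: 23.6
ee_pos: [669.3, -232.8, 54.7]
orientation: [2.159, 2.281, 0.001]
ft_force: [1.0, -0.3, -0.0]
width: 87.9
grasp_force: 0.0
shift [-0.0009 -0.0018  0.0761] turn [ 0.0016  0.0007 -0.0009] mm left 15.216390994543783 pos [ 669.3 -232.8   54.7] F [ 1.  -0.3 -0. ] t 23.6
```

```bash
python3 -m jog '0 0 0.03 0 0 0 -1;0 0 0.06 0 0 0 -1;0 0 0.075 0 0 0 -1;0 0 0.075 0 0 0 -1;0 0 0.075 0 0 0 -1' && python3 -m jog '0 0 0 0 0 0 0;0 0 0 0 0 0 0.3;0 0 0 0 0 0 0.6;0 0 0 0 0 0 1;0 0 0 0 0 0 1;0 0 0 0 0 0 1;0 0 0 0 0 0 1;0 0 0 0 0 0 1'; python3 -m jog '0 0 -0.03 0 0 0 1;0 0 -0.08 0 0 0 1;0 0 -0.15 0 0 0 1;0 0 -0.22 0 0 0 1;0 0 -0.3 0 0 0 1;0 0 -0.3 0 0 0 1;0 0 -0.3 0 0 0 1;0 0 -0.3 0 0 0 1'; python3 -c "
from h import *
plan((533.2,-375.4,99),down(.187))"
```

```text
t: 24.1
ee_pos: [668.8, -232.4, 39.1]
orientation: [2.16, 2.281, 0.0]
ft_force: [-1.0, 0.4, -0.6]
width: 87.9
grasp_force: 0.0
t: 24.9
ee_pos: [668.7, -232.4, 39.0]
orientation: [2.16, 2.281, -0.0]
ft_force: [0.8, -0.3, -1.0]
width: 27.6
grasp_force: 30.1
t: 25.7
ee_pos: [668.3, -232.2, 98.5]
orientation: [-2.159, -2.281, 0.001]
ft_force: [-0.2, 0.3, -1.9]
width: 27.6
grasp_force: 30.0
shift [-0.6779 -0.7136 -0.0022] turn [-0.0016 -0.0008 -0.2525] mm left 196.85544064645293 pos [ 668.3 -232.2   98.5] F [-0.2  0.3 -1.9] t 25.7
```

```bash
python3 -m jog '-0.03 -0.03 0 0 0 -0.02 1;-0.1 -0.1 0 0 0 -0.05 1;-0.19 -0.2 0 0 0 -0.08 1;-0.29 -0.3 0 0 0 -0.12 1;-0.39 -0.41 0 0 0 -0.16 1;-0.49 -0.52 0 0 0 -0.2 1;-0.59 -0.62 0 0 0 -0.25 1;-0.64 -0.68 0 0 0 -0.252 1'; python3 -m jog '-0.02 -0.02 0 0 0 0 1;-0.03 -0.03 0 0 0 0 1;-0.03 -0.03 0 0 0 0 1;-0.03 -0.03 0 0 0 0 1'; python3 -c "
from h import *
o=get_obs(); plan((533.2,-375.4,55.5),down(.187)); o=get_obs()
for n in ('wrist','scene'):
  im=get_image(n); T=T_cam(n,o); cv2.imwrite('pics/v_%s.png'%n,im[:,:,::-1])
  print([(w(T,d['xyz']).round(),d['confidence']) for d in pinpoint('chopping_board',n)][:1],[(w(T,d['xyz']).round(),d['confidence']) for d in pinpoint('serving_board',n)][:1])
  for d in outline_of('serving_board',n)[:1]:
    cs,_=cv2.findContours(d['mask'].astype(np.uint8),cv2.RETR_EXTERNAL,cv2.CHAIN_APPROX_NONE)
    k=max(cs,key=cv2.contourArea).reshape(-1,2); P=ray(n,T,k,88)[:,:2]; print(n,d['confidence'],cv2.minAreaRect(P.astype(np.float32)))
"
```

```text
t: 26.5
ee_pos: [537.8, -369.2, 98.3]
orientation: [-2.005, -2.417, 0.001]
ft_force: [-0.7, -0.7, -2.0]
width: 28.0
grasp_force: 30.0
t: 26.9
ee_pos: [535.9, -373.9, 98.9]
orientation: [2.004, 2.42, 0.0]
ft_force: [0.9, 0.2, -0.7]
width: 27.6
grasp_force: 30.0
shift [-0.0047 -0.0147  0.2171] turn [ 0.0004 -0.0001  0.001 ] mm left 43.520182894740294 pos [ 535.9 -373.9   98.9] F [ 0.9  0.2 -0.7] t 26.9
[] []
wrist 0.92 ((528.9431762695312, -335.71282958984375), (88.7164535522461, 157.20449829101562), 10.802210807800293)
[(array([ 511., -283.,   17.]), 0.75)] [(array([ 515., -278.,   77.]), 0.79)]
scene 0.69 ((515.4642333984375, -301.7641906738281), (96.03131103515625, 128.35110473632812), 10.768630027770996)
```

View pics/v_wrist.png

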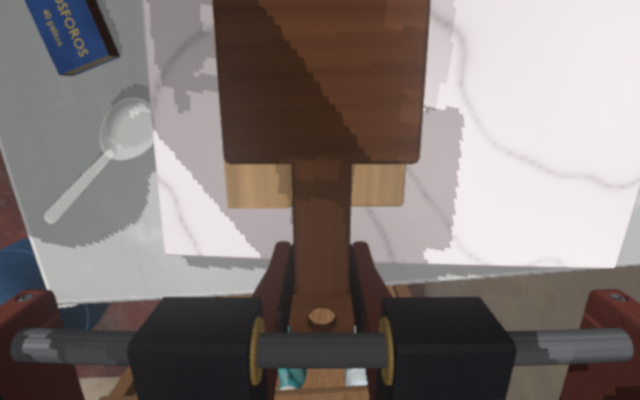

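The serving board is held square over the chopping board, with its near edge (row 162) about 15–20 mm inside the chopping board's end (row 207), allowing for parallax. Lowering.

```bash
python3 -m jog '-0.004 -0.012 0.04 0 0 0 1;-0.004 -0.012 0.08 0 0 0 1;-0.004 -0.012 0.12 0 0 0 1;-0.004 -0.012 0.15 0 0 0 1;-0.004 -0.012 0.18 0 0 0 1;-0.004 -0.012 0.195 0 0 0 1;-0.004 -0.012 0.205 0 0 0 1;-0.004 -0.012 0.205 0 0 0 1'; python3 -c "
from h import *
plan((533.2,-375.4,55.2),down(.187))"
```

```text
t: 28.1
ee_pos: [532.9, -375.8, 57.7]
orientation: [-2.004, -2.419, 0.0]
ft_force: [-0.2, -0.3, -1.3]
width: 27.9
grasp_force: 30.0
shift [0.0018 0.0018 0.0127] turn [-0.0004 -0.0004 -0.0005] mm left 2.5852968882802623 pos [ 532.9 -375.8   57.7] F [-0.2 -0.3 -1.3] t 28.1
```

```bash
python3 -m jog '0 0 0.005 0 0 0 1;0 0 0.01 0 0 0 1;0 0 0.012 0 0 0 1;0 0 0.012 0 0 0 1;0 0 0.012 0 0 0 1'; python3 -m jog '0 0 0 0 0 0 0.4;0 0 0 0 0 0 0.2;0 0 0 0 0 0 0.1;0 0 0 0 0 0 0.1;0 0 -0.05 0 0 0 0.1;0 0 -0.15 0 0 0 0.1;0 0 -0.3 0 0 0 0.1;0 0 -0.5 0 0 0 0.1';python3 -m jog '0 0 -0.3 0 0 0 0;-0.3 0.1 -0.5 0 0 0 0;-0.5 0.2 -0.6 0 0 0 0;-0.5 -0.2 -0.6 0 0 0 0;-0.5 -0.4 -0.6 0 0 0 0;-0.5 -0.4 -0.6 0 0 0 0'
python3 -c "
from h import *
o=get_obs()
for n in ('top','scene'):
  im=get_image(n); T=T_cam(n,o); cv2.imwrite('pics/x_%s.png'%n,im[:,:,::-1])
  for t in ('chopping_board','serving_board','wide_tin','tall_tin','lime','garlic'): print(n,t,[(w(T,d['xyz']).round(),round(d['confidence'],2)) for d in pinpoint(t,n)][:1])
  for d in outline_of('serving_board',n)[:1]:
    cs,_=cv2.findContours(d['mask'].astype(np.uint8),cv2.RETR_EXTERNAL,cv2.CHAIN_APPROX_NONE)
    k=max(cs,key=cv2.contourArea).reshape(-1,2); P=ray(n,T,k,44)[:,:2]; print(n,d['confidence'],cv2.minAreaRect(P.astype(np.float32)))
print(o['t'],o['ee_pos'])
a,b=[cv2.imread('pics/x_%s.png'%n) for n in ('top','scene')]
cv2.imwrite('pics/x.png',np.vstack([cv2.resize(a[80:280,170:450],(420,300)),cv2.resize(b[110:310,200:480],(420,300))]))
"
```

```text
t: 28.6
ee_pos: [533.1, -376.0, 55.7]
orientation: [2.005, 2.419, 0.0]
ft_force: [0.2, -0.7, -1.7]
width: 27.5
grasp_force: 30.0
t: 29.4
ee_pos: [532.1, -375.2, 155.7]
orientation: [-2.003, -2.417, 0.0]
ft_force: [0.3, 0.2, 0.5]
width: 39.7
grasp_force: 0.0
t: 30.0
ee_pos: [469.4, -490.6, 276.9]
orientation: [2.008, 2.416, -0.002]
ft_force: [0.4, -0.6, -0.0]
width: 43.7
grasp_force: 0.0
top chopping_board []
top serving_board [(array([ 514., -282.,   38.]), 0.7)]
top wide_tin [(array([659., -45.,  22.]), 0.56)]
top tall_tin [(array([661., -48.,  79.]), 0.59)]
top lime [(array([ 484., -122.,   22.]), 0.7)]
top garlic [(array([514., -19.,  16.]), 0.64)]
top 0.88 ((525.4747314453125, -330.3177490234375), (89.77722930908203, 190.7802734375), 10.892488479614258)
scene chopping_board [(array([ 514., -283.,   17.]), 0.94)]
scene serving_board []
scene wide_tin [(array([656., -45.,  19.]), 0.74)]
scene tall_tin [(array([658., -45.,  79.]), 0.59)]
scene lime [(array([ 482., -117.,   20.]), 0.72)]
scene garlic [(array([508., -19.,  16.]), 0.84)]
scene 0.83 ((520.6632690429688, -331.4859619140625), (94.25249481201172, 190.5398406982422), 12.560481071472168)
30.0 [ 469.35354105 -490.56602709  276.8996429 ]
```

View pics/x.png

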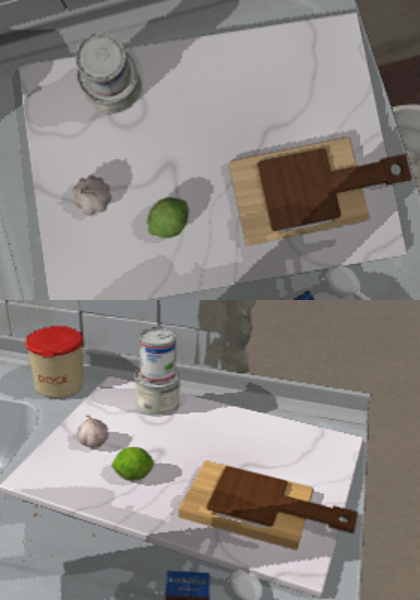

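The serving board lies flat, with its blade centre at about (516,-282), matching the chopping board's centre. The tins are upright on the slab about 20 mm from their start, and the lime and garlic have not moved. Handing in.

```bash
python3 -c "
from workcell import *
print(close_job())"
```

```text
the job is handed in; nothing more can be done
None
```

The job is handed in at about 30 s of the 72 s allowed: the serving board lies flat and centred on the chopping board, the tins stand still stacked on the bare slab about 20 mm from where they were, the lime and garlic are untouched and the gripper is clear; `close_job()` gave no verdict.

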